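# Lift the small waffle off the cooling rack with the tongs

### The job

The wooden spatula has been left on the cooling rack, where the tongs have to go: lay it flat in the wide empty compartment of the utensil tray, blade to the far end like the spoon's bowl beside it, and let it go. Then take the kitchen tongs, close them on the small oblong waffle (only the tongs may touch it), and lift it about level, a good 10 cm above the rack. Finish while still holding it up in the tongs, and leave the round waffle, the spoon and brush in the tray and the white mug where they are.

Things in the scene. Friction and masses are not known exactly. Their poses are not given: they have to be found in the camera images.
- spatula_grip (a point): wooden spatula, flat, 290 mm long, 50 g; the point is on its handle at the centre of mass, 5 mm above the underside. x runs towards the blade, z up. Handle 18 mm wide, 10 mm thick, from x = -150 to +50 mm; blade 62 mm wide, 6 mm thick, from x = 60 to 140 mm. It starts flat on the rack's half nearer the robot, blade to the left (+y)
- spatula_blade (a point): middle of the spatula's blade, 100 mm along x from spatula_grip, 3 mm above the underside
- slot (a point): centre of the floor of the wide, empty compartment of the fixed plywood utensil tray, 6 mm above the table. x runs along it to the far end, away from the robot, where the spoon beside it has its bowl; y left, z up. 330 mm long, 100 mm wide inside; walls 7 mm thick, ending 14 mm above this floor. The tray reaches 204 mm to the left (y) of this point and 57 mm to the right
- tongs_grip (a point): sprung steel kitchen tongs lying on their side, 120 g. Point to grip, midway between the arms, 18 mm above the table, near the centre of mass; x runs to the jaws, z up. Grip across both arms (along y) from above: arms 28 mm high (4 to 32 mm above the table), together 63 mm wide over the outsides here, 43 mm when closed on the waffle. Hinge end (20 mm wide) to x = -118 mm, pull ring to -141 mm
- tongs_jaw (a point): midway between the open jaws, 105 mm along x from tongs_grip, 18 mm above the table; it belongs to the left (+y) arm, like tongs_grip. Jaws: upright scalloped steel plates 36 mm high (0 to 36 mm above the table), 40 mm long (x = 85 to 125 mm from tongs_grip); the gap is about 82 mm when open (92 mm over the outsides)
- tong_arm (a joint): angle by which the tongs have been squeezed, rad: 0 open (sprung, at a stop), about 0.18 with the jaws on the sides of the oblong waffle, 0.36 shut. Each 10 mm of squeeze at the grip point closes the jaws by 20 mm. Holding them at the grip point needs about 6 N when open, 7.5 N at the waffle, 9 N shut
- waffle_center (a point): centre of the small oblong waffle: gridded, 90 mm long (x), 46 mm wide (y), 26 mm thick (z), 70 g, rigid. It lies flat on the far half of the cooling rack, its long side pointing roughly away from the robot
- round_waffle_center (a point): centre of the round waffle, 90 mm across and 26 mm thick, that lies on the rack beside the oblong one (about 150 mm from centre to centre, either side). To be left alone
- rack: steel wire cooling rack, fixed, 260 mm (x) by 320 mm (y), 20 mm high. Origin under its centre at table height, x away from the robot, z up. The waffles lie 60 mm beyond its centre in x and 75 mm to either side
- spoon: spoon, 200 mm long, in the middle compartment of the tray; to be left alone
- pastry_brush: pastry brush, 200 mm long, in the leftmost compartment of the tray; to be left alone
- creamer: small white mug, 70 mm across and 65 mm high, right of the rack and farther back; to be left alone. Origin under its centre

How it is judged:
On the way, in this order (a step that is already met when the one before it is completed fails the run):
1. the spatula lies flat in the wide compartment, blade at the far end, let go (x of spatula_grip in the frame of slot between -0.04 and 0.04 m and y of spatula_grip in the frame of slot between -0.045 and 0.045 m and z of spatula_grip in the frame of slot between 0.002 and 0.0085 m and angle between spatula_grip's own z axis and vertical below 0.06 rad and angle between the x axis of spatula_grip and the x axis of slot, either way round below 0.2 rad and x of spatula_blade in the frame of slot above 0.05 m and contact force between the fingers and spatula below 0.1 N and linear speed of spatula below 0.02 m/s), for 0.2 s.
2. the gripped tongs are closed on the oblong waffle (contact force between the fingers and tongs above 2 N and contact force between tongs and waffle above 2 N and contact force between the fingers and waffle below 0.1 N and distance between waffle_center and tongs_jaw below 0.05 m and value of joint tong_arm between 0.08 and 0.28 rad), for 0.2 s.
At the end, for the whole second after the job is handed in: spatula flat, let go in the wide compartment, blade at the far end; the gripped tongs alone hold the oblong waffle still, underside 80 mm above the rack, within 0.45 rad of level, centre within 50 mm of the jaws; round waffle and mug within 30 mm, spoon and brush 40 mm, of their places (all of step 1 and all of step 2 and z of waffle_center in the frame of rack above 0.113 m and angle between waffle_center's own z axis and vertical below 0.45 rad and linear speed of waffle below 0.03 m/s and contact force between tongs and rack below 0.1 N and contact force between waffle and round_waffle below 0.05 N and distance of each of round_waffle_center, creamer from where it was at the start of the episode below 0.03 m and distance of each of spoon, pastry_brush from where it was at the start of the episode below 0.04 m); the arm keeps its last pose, push and grip.
It fails at once if the gripper itself touches the oblong waffle (contact force between the fingers and waffle above 0.3 N).
It fails at once if the round waffle, the spoon, the brush or the mug is shoved aside (distance of any of round_waffle_center, creamer from where it was at the start of the episode above 0.03 m or distance of any of spoon, pastry_brush from where it was at the start of the episode above 0.04 m).
It also fails if it takes over 64 s, if anything falls off the work surface, if the arm or the gripper's body presses on something with over 40 N, if the wrist force passes 120 N, or if a joint passes its speed limit or range.

### The arm

A 6-joint arm with a two-finger parallel gripper is mounted at the origin on the work surface. World frame = base frame: x ahead of the robot, y to its left, z up, the work surface at z = 0. Lengths are in m, angles in rad, forces in N, time in s.
With the tool pointing down it reaches from about 0.3 to 0.875 m from the base axis. Payload 6.4 kg.
Tool frame: the origin (TCP) lies midway between the tips of the shut fingers; the grasp point (between the pads) lies 19 mm behind it; z points along the fingers, y is the line along which they close (so a half turn about z gives the same grasp; the last joint's range is limited). The gripper opens to 85 mm and grips with 20 to 120 N. Pads are 22 mm wide; open, the fingers measure 114 mm over their backs; the gripper's body (76 mm by 85 mm) begins 54 mm behind the grasp point. The pads swing forward as they close: fully open they stand 13 mm farther back than shut.
Start: joints at [-1.408, 0.181, 1.607, -0, 1.354, -0.206], TCP at [0.207, -0.536, 0.207] pointing down, gripper open.
Joint ranges: [-2.99, 2.99], [-0.89, 2.07], [0.3, 2.58], [-1.14, 4.28], [0, 2.63], [-3.12, 3.12]. Speed limits (rad/s): [2.57, 2.57, 3.01, 3.14, 3.14, 3.14].

### API

Orientations are given as a unit quaternion [w, x, y, z].
In Python, from bench import status, camera, ctrl gives the robot as it stands. The module is installed in compiled form; this text tells all that it offers.
- The arm moves only by the shell command python3 -m handwheel 'ROWS'. ROWS is JSON, a list that holds one entry, the list of rows, each a list of 7 numbers: the opening, from -1 (shut) to 1 (fully open), then the shift along the tool's x, y, z in cm, then the turn, a rotation vector about the tool's x, y, z in degrees. A call has 1 to 10 rows; each row is the pose to reach, as a shift and turn from the pose commanded when the call began, along the tool's axes at that moment; what a row does not reach only later rows make up. A row lasts 1/8 s, in which the tool goes at most 62.5 mm and 10.7 degrees, less where a joint would pass 70% of its speed; a pose out of reach is approached as far as the arm can. A call with a gripper value outside its range is refused whole. The fingers move at their own pace and stop on an object; the grip force is fixed at half the most. Time passes only in rows, so rows that repeat a pose let the fingers close. It gives the time, the measured TCP pose, the force, the opening and the grip force at its end, in the units of the state.
- status.get_obs(): the state, without advancing time (a new reading comes with each control period).
- camera(name): name is "scene" or "side" or "wrist"; returns a dict with "frame" (420x560x3 uint8, blue, green, red), "depth" (420x560 float32, m along the optical axis (not along the pixel's ray), 0 where there is no reading), "fx", "fy", "cx", "cy" (pixels), "extrinsics" (4x4, takes a point from camera to world coordinates); the wrist camera has in their place "hand_eye" (4x4, takes a point from camera to tool coordinates, whose origin is the TCP and whose axes are the flange's). Camera axes: x right, y down, z forward; pixel columns grow to the right and rows downward; lengths in m; the calibration is good to about 2 mm. The wrist camera is an equidistant fisheye: a pixel r from the principal point sees the ray r / f radians off the axis. A picture is of the moment at which its call begins: read the wrist's pose just before it.
- ctrl.hand_in(): hands the job in; it is judged then, once.
The state is a dict: "time_s": time; "q": joint angles; "dq": joint speeds; "joint_efforts": joint torques, N m; "eef_pos": TCP position; "eef_rot": TCP orientation; "wrist_force": force on the tool from outside, world axes, zero at the start; "torque": the same for the moment, N m; "opening": opening from 0.0 (shut) to 1.0 (fully open); "grasp_force": force on a finger pad.
Only numpy, scipy, OpenCV 4.12 (cv2) and the standard library are available. Lean on these libraries where they do the work, as an engineer would, in place of code of your own. Each camera call takes 0.05 s, during which the arm holds its last target. There are 200 camera calls.

## Working session

There is one attempt and no reset: what is moved stays moved. The work goes in short steps, Python scripts to look and compute and a shell command to move; the robot and the scene stay as the last step left them, time stands still between calls to the robot, and variables do not carry over. Pictures are saved under pics/ and viewed, at most 12 in all, crops included, and the job is handed in when it is done.

```bash
mkdir -p pics
cat > h.py <<'E'
import numpy as np, cv2
from bench import status, camera, ctrl
from scipy.spatial.transform import Rotation as R
def pose():
    o=status.get_obs(); q=o["eef_rot"]; return np.array(o["eef_pos"]), R.from_quat([q[1],q[2],q[3],q[0]]), o
def cloud(c):
    d=c["depth"]; v,u=np.indices(d.shape)
    P=np.stack([(u-c["cx"])/c["fx"]*d,(v-c["cy"])/c["fy"]*d,d,np.ones_like(d)],-1)
    W=(P@np.array(c["extrinsics"]).T)[...,:3]; W[d==0]=np.nan; return W
def togo(p,yaw=None):
    "shift in tool axes (cm) to put TCP at p; turn about tool z (deg) so closing axis y at world angle yaw"
    t,r,o=pose(); print("shift cm",np.round(r.inv().apply(np.array(p)-t)*100,2))
    y=r.apply([0,1,0]); a=np.degrees(np.arctan2(y[1],y[0])); print("y axis at",round(a,1),"tool z",np.round(r.apply([0,0,1]),3))
    if yaw is not None:
        d=-(yaw-a); d=(d+90)%180-90; print("turn z deg",round(d,1),"q6",o["q"][5])
E
python3 - <<'E'
from h import *
c=camera("scene"); s=camera("side")
np.savez("s0.npz",scene=cloud(c),side=cloud(s),cf=c["frame"],sf=s["frame"])
cv2.imwrite("pics/a.png",c["frame"]);cv2.imwrite("pics/b.png",s["frame"])
p,r,o=pose();print(p,r.as_matrix().round(3),o["opening"],o["time_s"])
for k in (c,s): print(np.array(k["extrinsics"]).round(2))
E
```

```text
[ 0.20721634 -0.53579817  0.20597232] [[ 0.933  0.361 -0.   ]
 [ 0.361 -0.933  0.002]
 [ 0.    -0.002 -1.   ]] 0.9996840790313063 0.1
[[ 0.9   0.27 -0.35  0.94]
 [ 0.44 -0.59  0.68 -0.74]
 [-0.02 -0.76 -0.65  0.8 ]
 [ 0.    0.    0.    1.  ]]
[[-0.76 -0.46  0.46 -0.04]
 [-0.65  0.54 -0.53  0.69]
 [-0.   -0.7  -0.71  0.94]
 [ 0.    0.    0.    1.  ]]
```

View pics/a.png

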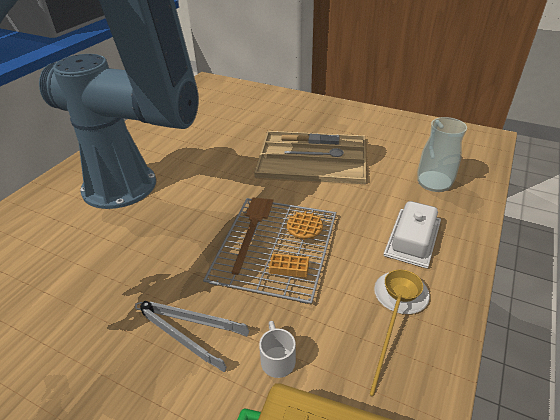

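View pics/b.png

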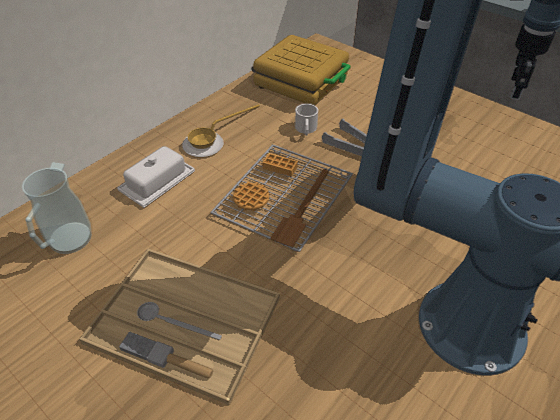

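The scene view shows the spatula from (240,272) to (260,205), the oblong waffle at (290,265) and the round one at (305,225). The tongs' hinge is at (147,307), their jaws at (247,328) and (225,367), the mug at (277,350) and the tray at (312,157). In the side view, the wide compartment is the strip at (205,285).

Run:
```python
from h import *
z=np.load("s0.npz")
def rep(n,W,m):
    P=W[m]; P=P[~np.isnan(P[:,0])]
    if len(P)<10: print(n,len(P));return
    (c,wh,a)=cv2.minAreaRect((P[:,:2]*1000).astype(np.float32))
    b=cv2.boxPoints((c,wh,a)); e=[b[1]-b[0],b[2]-b[1]]; e=max(e,key=np.linalg.norm)
    print(n,len(P),"c",np.round(c,0),"wh",np.round(wh),"long ang",round(np.degrees(np.arctan2(e[1],e[0])),1),"z pct",np.round(np.nanpercentile(P[:,2],[5,50,95])*1000),"mean",P.mean(0).round(3))
for cam,f in (("scene","cf"),("side","sf")):
    W=z[cam];F=z[f];H=cv2.cvtColor(F,cv2.COLOR_BGR2HSV).astype(int); Z=W[...,2];X=W[...,0];Y=W[...,1]
    print(cam)
    # colour samples
    pts={"scene":[(247,240),(260,208),(290,265),(305,225),(277,345),(190,315),(320,170)],"side":[(310,195),(290,230),(280,163),(250,195),(306,115),(340,140),(200,285)]}[cam]
    for u,v in pts: print((u,v),H[v,u],W[v,u].round(3))
    def blob(m,u,v):
        n,l=cv2.connectedComponents(cv2.morphologyEx(m.astype(np.uint8),cv2.MORPH_CLOSE,np.ones((3,3))))
        return (l==l[v,u])&m
    sp=pts[1]; ob=pts[2]; ro=pts[3]; mu=pts[4]; to=pts[5]
    hi=Z>0.013
    rep("spat",W,blob(hi&(H[...,0]<15)&(H[...,1]>100)&(H[...,2]<125),*sp))
    top=(Z>0.036)&(Z<.06)&(H[...,1]>120)
    for n,p in(("obl",ob),("rnd",ro)): rep(n,W,blob(top,*p))
    rep("mug",W,blob((Z>0.02)&(H[...,1]<60),*mu))
    g=(H[...,1]<90)&(Z>0.012)&(Z<.05)
    v,u=to[1],to[0]
    near=(X-W[ob[1],ob[0],0])**2+(Y-W[ob[1],ob[0],1])**2<.4**2
    rep("tongs",W,g&near&(Y<W[ob[1],ob[0],1]-.1)&(X<W[mu[1],mu[0],0]-.0))
    tr=(Z>.012)&(Z<.035)&(Y>0.13)&(X>.3)&(X<.8)&(H[...,0]>8)
    rep("tray",W,tr)
```

```text
scene
(247, 240) [ 15 136  73] [ 0.497 -0.069  0.031]
(260, 208) [ 12 139  97] [0.464 0.061 0.027]
(290, 265) [ 15 185  84] [ 0.634 -0.105  0.036]
(305, 225) [ 17 158 228] [0.613 0.031 0.045]
(277, 345) [24 13 98] [ 0.695 -0.296  0.012]
(190, 315) [ 60   3 100] [ 0.493 -0.315  0.019]
(320, 170) [ 18  93 123] [0.534 0.328 0.007]
spat 680 c [486. -35.] wh [ 62. 292.] long ang -74.6 z pct [24. 27. 32.] mean [ 0.478 -0.005  0.028]
obl 627 c [ 631. -103.] wh [90. 51.] long ang 18.5 z pct [37. 43. 47.] mean [ 0.632 -0.105  0.042]
rnd 677 c [608.  38.] wh [93. 92.] long ang 65.9 z pct [37. 42. 47.] mean [0.609 0.037 0.042]
mug 0
tongs 1770 c [ 540. -292.] wh [175. 326.] long ang -9.9 z pct [14. 30. 38.] mean [ 0.532 -0.334  0.027]
tray 2381 c [484. 757.] wh [1218.  494.] long ang 83.3 z pct [13. 19. 30.] mean [0.501 0.606 0.02 ]
side
(310, 195) [ 13 171  58] [ 0.493 -0.068  0.028]
(290, 230) [ 13 133  92] [0.455 0.06  0.026]
(280, 163) [ 16 151 118] [ 0.625 -0.101  0.044]
(250, 195) [ 16 168 175] [0.6   0.048 0.046]
(306, 115) [ 10  19 119] [ 0.728 -0.349  0.024]
(340, 140) [128   7 142] [ 0.565 -0.305  0.033]
(200, 285) [ 17  95 126] [0.514 0.31  0.009]
spat 859 c [484. -37.] wh [ 62. 293.] long ang -75.0 z pct [24. 28. 32.] mean [0.468 0.021 0.028]
obl 418 c [ 628. -103.] wh [92. 53.] long ang 16.6 z pct [38. 44. 48.] mean [ 0.627 -0.103  0.043]
rnd 713 c [605.  41.] wh [91. 93.] long ang -62.8 z pct [37. 43. 48.] mean [0.601 0.044 0.043]
mug 511 c [ 695. -317.] wh [ 71. 104.] long ang -23.8 z pct [24. 49. 66.] mean [ 0.702 -0.317  0.047]
tongs 838 c [ 592. -297.] wh [191. 270.] long ang -0.0 z pct [14. 27. 45.] mean [ 0.598 -0.315  0.027]
tray 4928 c [506. 310.] wh [346. 436.] long ang -71.4 z pct [13. 20. 26.] mean [0.472 0.422 0.02 ]
```

Run:
```python
from h import *
z=np.load("s0.npz")
# side corner rays: use cloud-derived camera
for n,f in(("scene","cf"),("side","sf")):
    W=z[n];F=z[f];H=cv2.cvtColor(F,cv2.COLOR_BGR2HSV).astype(int);Z=W[...,2]
    pts={"side":[(148,253),(279,293),(228,399),(80,343)],"scene":[(268,131),(367,137),(367,181),(257,178)]}[n]
    for u,v in pts:
        w=W[v-4:v+5,u-4:u+5].reshape(-1,3); w=w[(w[:,2]>.014)&(w[:,2]<.027)]; print(n,(u,v),len(w),w.mean(0).round(3) if len(w) else '')
    m=(Z>.014)&(Z<.026)&(W[...,1]>.2)&(W[...,1]<.62)&(W[...,0]>.28)&(W[...,0]<.75)
    k,l,st,_=cv2.connectedComponentsWithStats(cv2.dilate(m.astype(np.uint8),np.ones((3,3))))
    i=1+np.argmax(st[1:,4]); P=W[(l==i)&m]
    c,wh,a=cv2.minAreaRect((P[:,:2]*1000).astype(np.float32)); print("tray",np.round(c),np.round(wh),round(a,1),len(P))
W=z["scene"];H=cv2.cvtColor(z["cf"],cv2.COLOR_BGR2HSV).astype(int)
m=(W[...,2]>.008)&(W[...,2]<.05)&(H[...,1]<70); m[:290]=0;m[:,256:]=0;m[:,:135]=0
k,l,st,_=cv2.connectedComponentsWithStats(cv2.morphologyEx(m.astype(np.uint8),cv2.MORPH_CLOSE,np.ones((3,3))))
i=1+np.argmax(st[1:,4]); m&=(l==i); P=W[m]; print(st[i]); 
c,wh,a=cv2.minAreaRect((P[:,:2]*1000).astype(np.float32)); b=cv2.boxPoints((c,wh,a)); print("tongs",np.round(c),np.round(wh),round(a,1),b.round())
# arm width profile along box axis
e=max([b[1]-b[0],b[2]-b[1]],key=np.linalg.norm); e/=np.linalg.norm(e); e*=np.sign(e[0]); nrm=np.array([-e[1],e[0]]); print("ang",np.degrees(np.arctan2(e[1],e[0])))
Q=P[:,:2]*1000-c; s=Q@e; t=Q@nrm; hz=P[:,2]*1000
for a0 in range(-160,160,20):
    k=(s>=a0)&(s<a0+20)
    if k.sum()>3: L=t[k]; mid=(L.min()+L.max())/2; print(a0+10,k.sum(),"t",L.min().round(),L.max().round(),"inner",L[L<mid].max().round(),L[L>mid].min().round(),"z",np.percentile(hz[k],95).round())
u=np.linspace(0,1,1)
o=np.zeros((350,500,3),np.uint8)
for n,f in(("scene","cf"),):
    W=z[n].reshape(-1,3);C=z[f].reshape(-1,3);ok=~np.isnan(W[:,0])
    r=((W[ok,0]-.3)*1000).astype(int);q=((-.1-W[ok,1])*1000).astype(int)
    g=(r>=0)&(r<500)&(q>=0)&(q<350); o[q[g],r[g]]=C[ok][g]
cv2.imwrite("pics/c.png",cv2.dilate(o,np.ones((2,2))))
```

```text
scene (268, 131) 18 [0.288 0.45  0.02 ]
scene (367, 137) 14 [0.603 0.55  0.02 ]
scene (367, 181) 11 [0.678 0.326 0.018]
scene (257, 178) 1 [0.382 0.218 0.017]
tray [480. 391.] [345. 270.] 18.6 1535
side (148, 253) 43 [0.672 0.332 0.019]
side (279, 293) 25 [0.359 0.221 0.02 ]
side (228, 399) 44 [0.279 0.457 0.019]
side (80, 343) 14 [0.593 0.567 0.019]
tray [478. 392.] [346. 264.] 18.9 4351
[ 135  302  114   69 1691]
tongs [ 497. -344.] [263.  97.] 0.6 [[ 365. -297.]
 [ 366. -394.]
 [ 630. -391.]
 [ 628. -294.]]
ang 0.640604
-130 23 t -7.0 13.0 inner 1.0 3.0 z 21.0
-110 32 t -8.0 8.0 inner -0.0 0.0 z 38.0
-90 137 t -13.0 17.0 inner 2.0 2.0 z 37.0
-70 118 t -17.0 22.0 inner -5.0 9.0 z 34.0
-50 123 t -21.0 25.0 inner -11.0 13.0 z 33.0
-30 130 t -25.0 28.0 inner -13.0 17.0 z 34.0
-10 131 t -29.0 31.0 inner -17.0 20.0 z 34.0
10 130 t -32.0 35.0 inner -21.0 23.0 z 34.0
30 131 t -36.0 39.0 inner -26.0 27.0 z 34.0
50 140 t -40.0 41.0 inner -29.0 31.0 z 34.0
70 141 t -44.0 45.0 inner -32.0 34.0 z 34.0
90 163 t -47.0 46.0 inner -35.0 36.0 z 35.0
110 147 t -47.0 47.0 inner -41.0 41.0 z 38.0
130 91 t -48.0 48.0 inner -43.0 42.0 z 39.0
```

View pics/c.png

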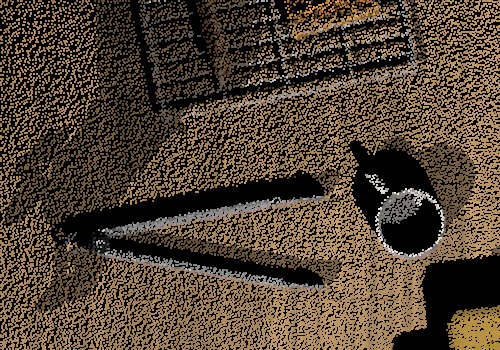

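The tongs point along +x with the grip at about (0.503, -0.343), and the measured widths match the spec. The slot is at about (0.503, 0.322) with yaw 18.7°. The spatula grip is at (0.484, -0.031) with its axis at 105°. The top-down map agrees with the tongs pose and puts the mug rim at about (0.712, -0.322). I'll go above the spatula.

```bash
python3 -m handwheel '[[[0.1,44,-37.1,10.6,0,0,-84],[0.1,44,-37.1,10.6,0,0,-84],[0.1,44,-37.1,10.6,0,0,-84],[0.1,44,-37.1,10.6,0,0,-84],[0.1,44,-37.1,10.6,0,0,-84],[0.1,44,-37.1,10.6,0,0,-84],[0.1,44,-37.1,10.6,0,0,-84],[0.1,44,-37.1,10.6,0,0,-84],[0.1,44,-37.1,10.6,0,0,-84],[0.1,44,-37.1,10.6,0,0,-84]]]'
python3 -m handwheel '[[[0.1,0,0,0,0,0,0],[0.1,0,0,0,0,0,0]]]'
python3 - <<'E'
from h import *
togo([.484,-.031,.020],15.2); c=camera("wrist"); p,r,o=pose()
np.savez("w.npz",p=p,m=r.as_matrix(),he=c["hand_eye"],fx=c["fx"],cx=c["cx"],cy=c["cy"]); cv2.imwrite("pics/d.png",c["frame"])
E
```

```text
time_s: 1.35
eef_pos: [0.4841, -0.0284, 0.0998]
eef_rot: [-0.001, 0.606, 0.795, -0.0]
wrist_force: [-0.6, -0.3, 0.6]
opening: 0.552
grasp_force: 0.0
time_s: 1.6
eef_pos: [0.4836, -0.0322, 0.1007]
eef_rot: [-0.0, 0.608, 0.794, -0.0]
wrist_force: [-0.5, -1.3, -0.3]
opening: 0.551
grasp_force: 0.0
shift cm [0.1  0.08 8.07]
y axis at 15.1 tool z [-0.001 -0.    -1.   ]
turn z deg -0.1 q6 -0.5755575894569832
```

View pics/d.png

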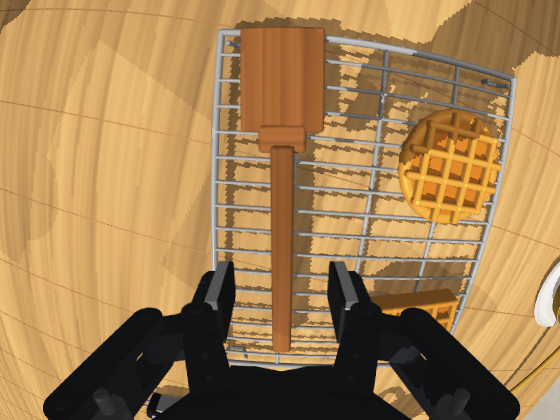

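The handle, at column 283, runs midway between the fingers at columns 222 and 342. Descend and close.

```bash
python3 -m handwheel '[[[0.1,0.1,0.1,5,0,0,0],[0.1,0.1,0.1,7,0,0,0],[0.1,0.1,0.1,8,0,0,0],[0.1,0.1,0.1,8,0,0,0],[-0.9,0.1,0.1,8,0,0,0],[-0.9,0.1,0.1,8,0,0,0],[-0.9,0.1,0.1,8,0,0,0],[-0.9,0.1,0.1,8,0,0,0],[-0.9,0.1,0.1,8,0,0,0],[-0.9,0.1,0.1,8,0,0,0]]]'
```

```text
time_s: 2.9
eef_pos: [0.4847, -0.0304, 0.0208]
eef_rot: [-0.0, 0.608, 0.794, -0.0]
wrist_force: [0.0, 0.6, 0.2]
opening: 0.054
grasp_force: 0.0
```

Run:
```python
from h import *
c=camera("wrist"); cv2.imwrite("pics/e.png",c["frame"])
```

```text
(no output)
```

View pics/e.png

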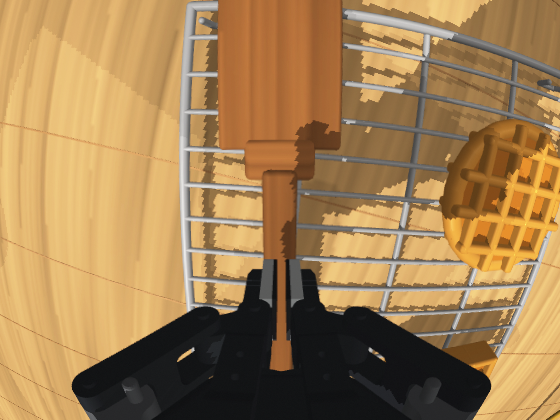

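The fingers closed above the handle, because the tips stand higher than I allowed for. I'll reopen and go lower in small steps, watching the force.

```bash
python3 -m handwheel '[[[-0.3,0,0,0,0,0,0],[-0.3,0,0,0,0,0,0],[-0.3,0,0,0,0,0,0],[-0.3,0,0,0.2,0,0,0],[-0.3,0,0,0.4,0,0,0],[-0.3,0,0,0.4,0,0,0]]]'
python3 -m handwheel '[[[-0.3,0,0,0.2,0,0,0],[-0.3,0,0,0.2,0,0,0]]]'
```

```text
time_s: 3.7
eef_pos: [0.4844, -0.0304, 0.0165]
eef_rot: [-0.0, 0.608, 0.794, -0.0]
wrist_force: [-0.6, -0.0, 0.3]
opening: 0.349
grasp_force: 0.0
time_s: 3.95
eef_pos: [0.4845, -0.0304, 0.0146]
eef_rot: [-0.0, 0.608, 0.794, -0.0]
wrist_force: [-0.0, -0.6, 0.0]
opening: 0.351
grasp_force: 0.0
```

```bash
python3 -m handwheel '[[[-0.9,0,0,0,0,0,0],[-0.9,0,0,0,0,0,0],[-0.9,0,0,0,0,0,0],[-0.9,0,0,0,0,0,0],[-0.9,0,0,0,0,0,0]]]'
```

```text
time_s: 4.58
eef_pos: [0.4847, -0.0305, 0.0148]
eef_rot: [0.0, 0.608, 0.794, -0.0]
wrist_force: [0.5, 0.6, 0.7]
opening: 0.048
grasp_force: 0.0
```

Run:
```python
from h import *
c=camera("scene"); W=cloud(c); cv2.imwrite("pics/f.png",cv2.resize(c["frame"][150:300,170:350],None,fx=4,fy=4,interpolation=cv2.INTER_CUBIC))
H=cv2.cvtColor(c["frame"],cv2.COLOR_BGR2HSV)
m=(abs(W[...,0]-.484)<.03)&(abs(W[...,1]+.03)<.02)&(H[...,2]<60)&(H[...,1]<90)&(W[...,2]<.12)
print(m.sum(),np.percentile(W[m][:,2],[0,2,5,20,50]).round(3))
p,r,o=pose();print(p,o["q"],o["grasp_force"])
```

```text
280 [0.028 0.047 0.053 0.072 0.092]
[ 0.48468459 -0.03043729  0.01479681] [-3.07734793e-01  2.59696669e-01  1.95907819e+00  1.40849014e-05
  9.22810743e-01 -5.71838948e-01] 0.0
```

View pics/f.png

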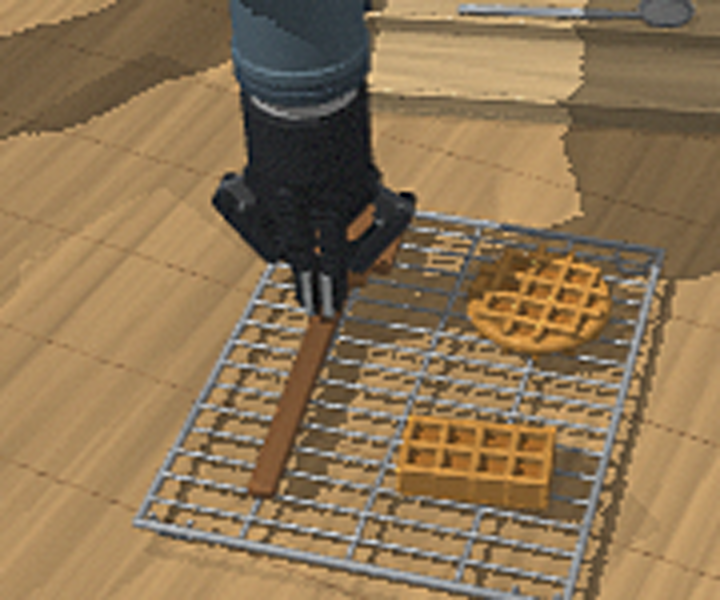

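The scene view shows the shut finger tips, at about (320,310) in the crop, resting at or just above the handle top. So the reported height reads low, and I'll touch down gently to calibrate it.

```bash
python3 -m handwheel '[[[-0.9,0,0,0.3,0,0,0],[-0.9,0,0,0.3,0,0,0]]]'
python3 -m handwheel '[[[-0.9,0,0,0.2,0,0,0],[-0.9,0,0,0.2,0,0,0]]]'
```

```text
time_s: 4.88
eef_pos: [0.4844, -0.0304, 0.0115]
eef_rot: [-0.0, 0.608, 0.794, -0.0]
wrist_force: [-0.2, -0.7, -0.0]
opening: 0.051
grasp_force: 0.0
time_s: 5.12
eef_pos: [0.4845, -0.0304, 0.0096]
eef_rot: [-0.0, 0.608, 0.794, -0.0]
wrist_force: [-0.0, -0.2, -0.7]
opening: 0.053
grasp_force: 0.0
```

```bash
for i in 1 2; do python3 -m handwheel '[[[-0.9,0,0,0.15,0,0,0],[-0.9,0,0,0.3,0,0,0],[-0.9,0,0,0.3,0,0,0]]]' | grep -E 'pos|force'; done
```

```text
eef_pos: [0.4845, -0.0304, 0.0066]
wrist_force: [0.3, -0.1, -0.1]
grasp_force: 0.0
eef_pos: [0.4849, -0.0305, 0.0056]
wrist_force: [-8.6, 1.3, 21.1]
grasp_force: 11.0
```

Contact at reported z of about 0.006 on the handle top (0.030) means the reported height is roughly 24 mm low. I'll back off, open, then descend with that offset.

```bash
python3 -m handwheel '[[[-0.9,0,0,-0.8,0,0,0],[-0.3,0,0,-0.8,0,0,0],[-0.3,0,0,-0.8,0,0,0],[-0.3,0,0,-0.8,0,0,0],[-0.3,0,0,0,0,0,0],[-0.3,0,0,0.3,0,0,0],[-0.3,0,0,0.3,0,0,0]]]'
python3 -m handwheel '[[[-0.3,0,0,0.2,0,0,0],[-0.3,0,0,0.3,0,0,0],[-0.3,0,0,0.3,0,0,0]]]'
```

```text
time_s: 6.75
eef_pos: [0.4842, -0.0303, 0.0002]
eef_rot: [-0.001, 0.608, 0.794, -0.0]
wrist_force: [-0.8, 0.4, -0.8]
opening: 0.348
grasp_force: 0.0
time_s: 7.12
eef_pos: [0.4847, -0.0304, -0.0022]
eef_rot: [-0.0, 0.608, 0.794, 0.0]
wrist_force: [-0.2, 0.6, -0.1]
opening: 0.351
grasp_force: 0.0
```

```bash
python3 -m handwheel '[[[-0.9,0,0,0,0,0,0],[-0.9,0,0,0,0,0,0],[-0.9,0,0,0,0,0,0],[-0.9,0,0,0,0,0,0],[-0.9,0,0,0,0,0,0]]]'
```

```text
time_s: 7.75
eef_pos: [0.485, -0.0305, -0.0019]
eef_rot: [0.0, 0.608, 0.794, 0.0]
wrist_force: [-0.6, 0.4, 4.7]
opening: 0.19
grasp_force: 59.2
```

Gripped, with 59 N at about 17 mm. Lift it and work out the transfer.

```bash
python3 -m handwheel '[[[-0.9,0,0,-3,0,0,0],[-0.9,0,0,-6,0,0,0],[-0.9,0,0,-9,0,0,0],[-0.9,0,0,-9,0,0,0]]]'
python3 - <<'E'
from h import *
togo([.503,.322,.085],-71.3)
E
```

```text
time_s: 8.25
eef_pos: [0.4865, -0.031, 0.0898]
eef_rot: [0.002, 0.608, 0.794, 0.001]
wrist_force: [-0.1, 0.3, -1.5]
opening: 0.185
grasp_force: 58.8
shift cm [33.64 10.81  0.43]
y axis at 15.1 tool z [ 0.005 -0.001 -1.   ]
turn z deg 86.4 q6 -0.5718329249569059
```

```bash
python3 -m handwheel '[[[-0.9,4,1.2,0,0,0,9],[-0.9,8,2.4,0,0,0,18],[-0.9,12,3.6,0,0,0,27],[-0.9,16,4.8,0,0,0,36],[-0.9,20,6.2,0,0,0,46],[-0.9,24,7.6,0,0,0,56],[-0.9,28,9,0,0,0,66],[-0.9,31,10,0,0,0,76],[-0.9,33.6,10.8,0,0,0,86.4],[-0.9,33.6,10.8,0,0,0,86.4]]]'
python3 -m handwheel '[[[-0.9,0,0,0,0,0,0],[-0.9,0,0,0,0,0,0],[-0.9,0,0,0,0,0,0]]]'
python3 - <<'E'
from h import *
togo([.503,.322,-.016],-71.3)
c=camera("side"); s=camera("scene"); f=np.hstack([c["frame"][150:,:400],s["frame"][0:270,170:570-170+170][:270,:390]])
cv2.imwrite("pics/g.png",f)
for c in(c,s):
    W=cloud(c);H=cv2.cvtColor(c["frame"],cv2.COLOR_BGR2HSV).astype(int);Z=W[...,2]
    m=(Z>.06)&(Z<.16)&(H[...,0]<16)&(H[...,1]>90)&(H[...,2]<140)&(W[...,1]>.1)&(W[...,1]<.6)&(W[...,0]>.25)&(W[...,0]<.8)
    P=W[m]; print(len(P), "z",np.percentile(Z[m],[5,50,95]).round(3) if len(P) else'')
    if len(P)>20:
        q,wh,a=cv2.minAreaRect((P[:,:2]*1000).astype(np.float32)); print(np.round(q),np.round(wh),round(a,1)); far=P[P[:,0]>.56]; print("blade",far.mean(0).round(3),len(far), "near",P[P[:,0]<.5].mean(0).round(3))
E
```

```text
time_s: 9.5
eef_pos: [0.5, 0.3232, 0.0858]
eef_rot: [0.0, 0.986, 0.164, -0.001]
wrist_force: [-1.5, -0.7, -0.1]
opening: 0.184
grasp_force: 58.8
time_s: 9.88
eef_pos: [0.5014, 0.3213, 0.0877]
eef_rot: [0.0, 0.987, 0.163, -0.0]
wrist_force: [-0.2, 0.3, 0.1]
opening: 0.187
grasp_force: 58.8
shift cm [ 0.18 -0.02 10.37]
y axis at -71.3 tool z [-0. -0. -1.]
turn z deg 0.0 q6 1.6150429006110658
950 z [0.114 0.118 0.122]
[495. 321.] [290.  65.] 17.4
blade [0.593 0.349 0.116] 405 near [0.432 0.3   0.12 ]
539 z [0.113 0.117 0.121]
[497. 320.] [288.  66.] 18.2
blade [0.598 0.348 0.116] 254 near [0.429 0.292 0.118]
```

View pics/g.png

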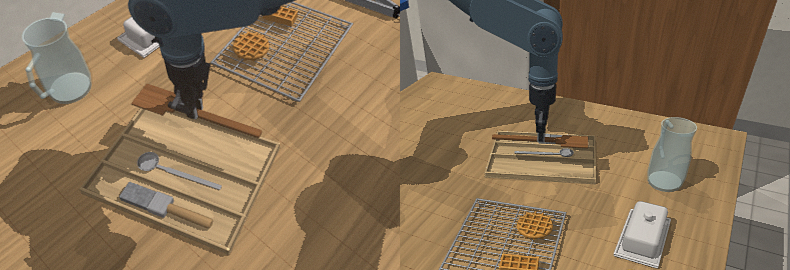

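The spatula is level over the wide compartment: box centre (0.496, 0.320), yaw about 18°, blade at the far end. Lower it.

```bash
python3 -m handwheel '[[[-0.9,0.2,0,3,0,0,0],[-0.9,0.2,0,6,0,0,0],[-0.9,0.2,0,8,0,0,0],[-0.9,0.2,0,9.2,0,0,0],[-0.9,0.2,0,9.8,0,0,0],[-0.9,0.2,0,10.1,0,0,0],[-0.9,0.2,0,10.1,0,0,0]]]'
python3 -m handwheel '[[[-0.9,0,0,0.15,0,0,0],[-0.9,0,0,0.15,0,0,0],[-0.9,0,0,0.15,0,0,0]]]'
```

```text
time_s: 10.85
eef_pos: [0.5035, 0.3229, -0.0127]
eef_rot: [-0.0, 0.987, 0.163, 0.0]
wrist_force: [0.5, 0.7, -0.1]
opening: 0.185
grasp_force: 58.8
time_s: 11.22
eef_pos: [0.5033, 0.3228, -0.0145]
eef_rot: [-0.0, 0.987, 0.163, 0.0]
wrist_force: [1.2, -0.4, -0.6]
opening: 0.189
grasp_force: 58.8
```

```bash
python3 -m handwheel '[[[-0.9,0,0,0.1,0,0,0],[-0.9,0,0,0.15,0,0,0],[-0.9,0,0,0.15,0,0,0]]]'
python3 -m handwheel '[[[-0.3,0,0,0,0,0,0],[-0.3,0,0,0,0,0,0],[-0.3,0,0,0,0,0,0],[-0.3,0,0,-2,0,0,0],[-0.3,0,0,-6,0,0,0],[-0.3,0,0,-12,0,0,0],[-0.3,0,0,-12,0,0,0]]]'
python3 - <<'E'
from h import *
for n in("side","scene"):
    c=camera(n);W=cloud(c);H=cv2.cvtColor(c["frame"],cv2.COLOR_BGR2HSV).astype(int);Z=W[...,2]
    m=(Z>.003)&(Z<.03)&(H[...,0]<16)&(H[...,1]>110)&(H[...,2]<140)&(W[...,1]>.1)&(W[...,1]<.6)&(W[...,0]>.25)&(W[...,0]<.8)
    k,l,st,_=cv2.connectedComponentsWithStats(cv2.dilate(m.astype(np.uint8),np.ones((3,3))));i=1+np.argmax(st[1:,4]);P=W[(l==i)&m]
    q,wh,a=cv2.minAreaRect((P[:,:2]*1000).astype(np.float32)); print(len(P),np.round(q),np.round(wh),round(a,1),"z blade",np.median(P[P[:,0]>.57][:,2]).round(4),"handle",np.median(P[P[:,0]<.52][:,2]).round(4))
togo([.503,-.343,.10],-90)
E
```

```text
time_s: 11.6
eef_pos: [0.5032, 0.3228, -0.0159]
eef_rot: [0.0, 0.987, 0.163, 0.0]
wrist_force: [-1.6, -0.4, 4.3]
opening: 0.186
grasp_force: 59.3
time_s: 12.48
eef_pos: [0.5076, 0.3247, 0.1115]
eef_rot: [-0.001, 0.987, 0.163, 0.006]
wrist_force: [0.0, -0.2, 0.2]
opening: 0.351
grasp_force: 0.0
1044 [499. 322.] [292.  63.] 18.4 z blade 0.0126 handle 0.0163
555 [501. 318.] [290.  66.] 20.3 z blade 0.012 handle 0.0151
shift cm [-21.49  63.05   0.5 ]
y axis at -71.3 tool z [ 0.003  0.001 -1.   ]
turn z deg 18.7 q6 1.6158506396966725
```

The spatula is flat and released: blade top 12 mm, handle top 16 mm, centre (0.500, 0.320). Now to the tongs.

```bash
python3 -m handwheel '[[[0,-21.5,63,0,0,0,18.7],[0,-21.5,63,0,0,0,18.7],[0,-21.5,63,0,0,0,18.7],[0,-21.5,63,0,0,0,18.7],[0,-21.5,63,0,0,0,18.7],[0.5,-21.5,63,0,0,0,18.7],[1,-21.5,63,0,0,0,18.7],[1,-21.5,63,0,0,0,18.7],[1,-21.5,63,0,0,0,18.7],[1,-21.5,63,0,0,0,18.7]]]'
python3 -m handwheel '[[[1,0,0,0,0,0,0],[1,0,0,0,0,0,0]]]' >/dev/null
python3 - <<'E'
from h import *
togo([.503,-.343,-.024],-90)
E
```

```text
time_s: 13.82
eef_pos: [0.5006, -0.3035, 0.1024]
eef_rot: [-0.001, 1.0, 0.0, -0.001]
wrist_force: [1.4, 0.7, 1.1]
opening: 1.001
grasp_force: 0.0
shift cm [ 0.25  4.21 12.61]
y axis at -90.0 tool z [-0.002  0.003 -1.   ]
turn z deg -0.0 q6 0.8262699014006668
```

```bash
python3 -m handwheel '[[[1,0.25,4.2,3,0,0,0],[1,0.25,4.2,3,0,0,0],[1,0.25,4.2,3,0,0,0]]]'
python3 - <<'E'
from h import *
togo([.503,-.343,-.024],-90)
c=camera("wrist"); cv2.imwrite("pics/i.png",c["frame"])
E
```

```text
time_s: 14.45
eef_pos: [0.5044, -0.3422, 0.0733]
eef_rot: [-0.001, 1.0, 0.001, -0.001]
wrist_force: [0.1, -0.1, 0.1]
opening: 0.997
grasp_force: 0.0
shift cm [-0.13  0.1   9.73]
y axis at -89.9 tool z [-0.001  0.002 -1.   ]
turn z deg 0.1 q6 0.7779142280161908
```

View pics/i.png

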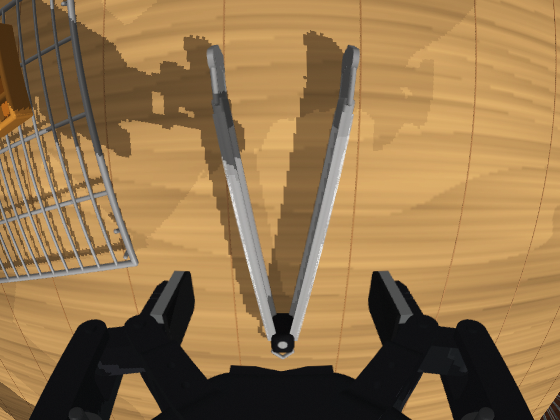

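The tongs are centred between the fingers, arms straddling column 283. Descend and close part-way.

```bash
python3 -m handwheel '[[[1,-0.1,0.1,4,0,0,0],[1,-0.1,0.1,7,0,0,0],[1,-0.1,0.1,8.5,0,0,0],[1,-0.1,0.1,9.2,0,0,0],[1,-0.1,0.1,9.6,0,0,0],[1,-0.1,0.1,9.6,0,0,0]]]'
python3 -m handwheel '[[[0.4,0,0,0,0,0,0],[0.4,0,0,0,0,0,0],[0.4,0,0,0,0,0,0],[0.4,0,0,0,0,0,0]]]'
python3 - <<'E'
from h import *
c=camera("wrist"); cv2.imwrite("pics/j.png",c["frame"])
E
```

```text
time_s: 15.25
eef_pos: [0.5039, -0.3457, -0.0214]
eef_rot: [0.0, 1.0, 0.0, 0.0]
wrist_force: [0.0, -0.0, -0.4]
opening: 0.998
grasp_force: 0.0
time_s: 15.75
eef_pos: [0.5045, -0.3461, -0.0204]
eef_rot: [0.001, 1.0, 0.0, 0.001]
wrist_force: [0.4, 1.8, 5.7]
opening: 0.702
grasp_force: 8.0
```

View pics/j.png

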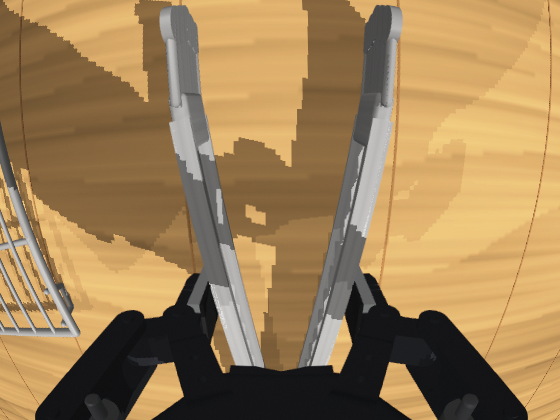

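Both pads are on the arms (fingers at columns 205 and 355) with 8 N. I'll lift slowly and check that the tongs come up level.

```bash
python3 -m handwheel '[[[0.4,0,0,-0.5,0,0,0],[0.4,0,0,-1.5,0,0,0],[0.4,0,0,-3,0,0,0],[0.4,0,0,-5,0,0,0],[0.4,0,0,-7,0,0,0],[0.4,0,0,-9,0,0,0],[0.4,0,0,-10.5,0,0,0],[0.4,0,0,-11,0,0,0],[0.4,0,0,-11,0,0,0],[0.4,0,0,-11,0,0,0]]]'
cat > tm.py <<'E'
from h import *
def tongs():
    p,r,o=pose(); y=r.apply([0,1,0]); x=r.apply([1,0,0])
    for n in("scene","side"):
        c=camera(n);W=cloud(c);H=cv2.cvtColor(c["frame"],cv2.COLOR_BGR2HSV).astype(int)
        D=W-p; s=D@x; t=D@y; h=W[...,2]-p[2]-.0384
        m=(H[...,1]<70)&(abs(t)<.07)&(abs(h)<.035)
        j=m&(s>.09)&(s<.14)
        J=np.stack([s[j],t[j],h[j]],1)*1000
        print(n,len(J),"tip x",np.percentile(J[:,0],98).round() if len(J) else'')
        if len(J)>10:
            for nm,k in(("t<0",J[:,1]<0),("t>0",J[:,1]>0)):
                if k.sum()>5: print(nm,k.sum(),"t",np.percentile(J[k,1],[3,50,97]).round(1),"h",np.percentile(J[k,2],[3,97]).round(1))
        b=m&(s<-.06)&(s>-.13); print(" rear h",np.percentile(h[b],[3,97]).round(4)*1000 if b.sum()>10 else'', "t",np.median(t[b]).round(4))
    print(o["opening"],o["grasp_force"],p)
tongs()
E
python3 tm.py; python3 -c "
from h import *
togo([.529,-.1345,.09],-72.5)"
```

```text
time_s: 17.05
eef_pos: [0.5029, -0.3448, 0.0868]
eef_rot: [-0.001, 1.0, 0.0, -0.001]
wrist_force: [0.1, -0.5, -2.3]
opening: 0.701
grasp_force: 5.8
scene 404 tip x 124.0
t<0 208 t [-40.7 -38.3 -36.5] h [-15.1  22. ]
t>0 196 t [36.3 39.  41.1] h [-15.1  22.7]
 rear h [-14.9  16.5] t 0.0015
side 219 tip x 121.0
t<0 115 t [-43.  -39.1 -34.8] h [-15.  22.]
t>0 104 t [34.2 38.1 42.7] h [-13.   22.3]
 rear h  t nan
0.700874868293964 5.81256149802357 [ 0.50290655 -0.34477065  0.08682092]
shift cm [  2.62 -21.03  -0.29]
y axis at -90.0 tool z [-0.001  0.001 -1.   ]
turn z deg -17.5 q6 0.7749210878822177
  return _methods._mean(a, axis=axis, dtype=dtype,
  ret = ret.dtype.type(ret / rcount)
```

The tongs hang level with the jaws centred at about ±39 mm and the tip 123 mm ahead. Move over the waffle.

```bash
python3 -m handwheel '[[[0.4,0.2,-1.5,0,0,0,-1],[0.4,0.5,-4,0,0,0,-3],[0.4,0.8,-7,0,0,0,-6],[0.4,1.2,-10,0,0,0,-9],[0.4,1.6,-13.5,0,0,0,-12],[0.4,2,-17,0,0,0,-15],[0.4,2.4,-19.5,0,0,0,-17],[0.4,2.6,-21,0,0,0,-17.5],[0.4,2.6,-21,0,0,0,-17.5],[0.4,2.6,-21,0,0,0,-17.5]]]'
python3 -m handwheel '[[[0.4,0,0,0,0,0,0],[0.4,0,0,0,0,0,0]]]' >/dev/null
cat >> tm.py <<'E'
p,r,o=pose(); y=r.apply([0,1,0]); x=r.apply([1,0,0])
for n in("scene","side"):
    c=camera(n);W=cloud(c);H=cv2.cvtColor(c["frame"],cv2.COLOR_BGR2HSV).astype(int)
    m=(W[...,2]>.036)&(W[...,2]<.06)&(H[...,1]>120)&(np.hypot(W[...,0]-.63,W[...,1]+.103)<.075)
    P=W[m]; q,wh,a=cv2.minAreaRect((P[:,:2]*1000).astype(np.float32)); D=np.array([q[0]/1000-p[0],q[1]/1000-p[1],0])
    print(n,len(P),"waffle",np.round(q),np.round(wh),round(a,1),"tool s,t mm",(D@x*1000).round(1),(D@y*1000).round(1),"tool yaw",np.degrees(np.arctan2(x[1],x[0])).round(1))
cv2.imwrite("pics/k.png",cv2.resize(camera("scene")["frame"][150:330,170:380],None,fx=3,fy=3))
E
python3 tm.py 2>/dev/null
```

```text
time_s: 18.4
eef_pos: [0.5294, -0.1357, 0.0879]
eef_rot: [0.0, 0.988, 0.152, 0.0]
wrist_force: [0.5, -0.1, -0.7]
opening: 0.699
grasp_force: 5.8
scene 390 tip x 124.0
t<0 186 t [-41. -38. -35.] h [-15.5  21.3]
t>0 204 t [36.3 39.3 41.6] h [-14.7  21.8]
 rear h [-14.8  15.9] t 0.009
side 256 tip x 122.0
t<0 132 t [-43.1 -39.6 -35.8] h [-13.4  21. ]
t>0 124 t [34.4 37.5 41.5] h [-14.4  22. ]
 rear h [-13.2  15.5] t -0.0122
0.7017784173227684 5.812079873867333 [ 0.52918949 -0.13597769  0.08772917]
scene 619 waffle [ 631. -103.] [90. 50.] 16.2 tool s,t mm 106.6 -0.4 tool yaw 17.5
side 415 waffle [ 628. -105.] [90. 51.] 17.7 tool s,t mm 103.2 -0.0 tool yaw 17.5
```

View pics/k.png

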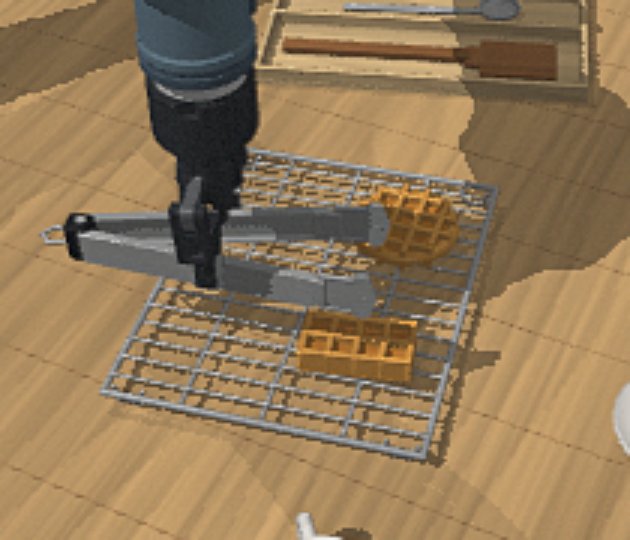

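The waffle lies at (105, 0) mm in the tool frame, exactly between the jaws. Descend, then close in stages.

```bash
python3 -m handwheel '[[[0.4,0,0,1,0,0,0],[0.4,0,0,2.5,0,0,0],[0.4,0,0,4,0,0,0],[0.4,0,0,5.5,0,0,0],[0.4,0,0,6.8,0,0,0],[0.4,0,0,7.6,0,0,0],[0.4,0,0,8.1,0,0,0],[0.4,0,0,8.1,0,0,0],[0.4,0,0,8.1,0,0,0]]]'
python3 -m handwheel '[[[0.25,0,0,0,0,0,0],[0.25,0,0,0,0,0,0],[0.15,0,0,0,0,0,0],[0.1,0,0,0,0,0,0],[0.05,0,0,0,0,0,0],[0.05,0,0,0,0,0,0]]]'
```

```text
time_s: 20.02
eef_pos: [0.5297, -0.1355, 0.0073]
eef_rot: [0.0, 0.988, 0.152, 0.0]
wrist_force: [0.4, -0.7, -1.5]
opening: 0.701
grasp_force: 5.8
time_s: 20.78
eef_pos: [0.5294, -0.1354, 0.007]
eef_rot: [0.0, 0.988, 0.152, 0.0]
wrist_force: [-1.4, 0.3, 2.1]
opening: 0.534
grasp_force: 41.5
```

```bash
python3 -m handwheel '[[[0,0,0,0,0,0,0],[0,0,0,0,0,0,0],[0,0,0,0,0,0,0]]]'
python3 -m handwheel '[[[0,0,0,-0.5,0,0,0],[0,0,0,-1.5,0,0,0],[0,0,0,-3,0,0,0],[0,0,0,-5,0,0,0],[0,0,0,-7,0,0,0],[0,0,0,-9,0,0,0],[0,0,0,-10.5,0,0,0],[0,0,0,-11.5,0,0,0],[0,0,0,-12,0,0,0],[0,0,0,-12,0,0,0]]]'
python3 -m handwheel '[[[0,0,0,0,0,0,0],[0,0,0,0,0,0,0],[0,0,0,0,0,0,0],[0,0,0,0,0,0,0]]]'
python3 - <<'E'
from h import *
p,r,o=pose(); x=r.apply([1,0,0]);y=r.apply([0,1,0])
for n in("scene","side"):
    c=camera(n);W=cloud(c);H=cv2.cvtColor(c["frame"],cv2.COLOR_BGR2HSV).astype(int)
    m=(W[...,2]>.1)&(W[...,2]<.2)&(H[...,0]>10)&(H[...,0]<22)&(H[...,1]>120)&(np.hypot(W[...,0]-.63,W[...,1]+.103)<.09)
    P=W[m]; D=P-p; A=np.c_[D@x,D@y,np.ones(len(D))]
    print(n,len(P),"z",np.percentile(P[:,2],[3,50,97]).round(3),"c",P.mean(0).round(3)); t=P[:,2]>np.percentile(P[:,2],50); print(" slope",np.linalg.lstsq(A[t],P[t,2],rcond=None)[0].round(3))
    if n=="scene": cv2.imwrite("pics/l.png",cv2.resize(c["frame"][110:380,140:420],None,fx=2.2,fy=2.2))
E
```

```text
time_s: 21.15
eef_pos: [0.5294, -0.1353, 0.0069]
eef_rot: [0.0, 0.988, 0.152, 0.0]
wrist_force: [-2.6, -0.4, 3.4]
opening: 0.528
grasp_force: 60.6
time_s: 22.4
eef_pos: [0.5293, -0.1352, 0.1268]
eef_rot: [-0.0, 0.988, 0.152, -0.0]
wrist_force: [-0.7, -0.0, -2.6]
opening: 0.522
grasp_force: 61.2
time_s: 22.9
eef_pos: [0.5292, -0.1352, 0.1266]
eef_rot: [-0.0, 0.988, 0.152, -0.0]
wrist_force: [-0.3, 0.3, -1.7]
opening: 0.529
grasp_force: 61.2
scene 518 z [0.142 0.161 0.165] c [ 0.64  -0.099  0.158]
 slope [-0.013  0.007  0.164]
side 278 z [0.142 0.161 0.166] c [ 0.637 -0.105  0.159]
 slope [-0.017 -0.034  0.165]
```

View pics/l.png

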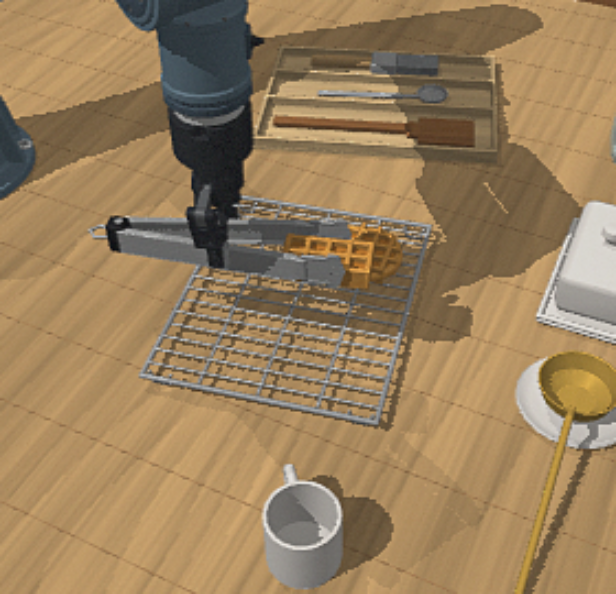

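The tongs hold the waffle level with its top at 0.164 m, so its centre is at about 0.15 m. The spatula is in the tray and everything else is where it was. Hand in.

```bash
python3 -c "
from bench import ctrl
print(ctrl.hand_in())"
```

```text
the job is handed in; nothing more can be done
None
```

I handed the job in, with no verdict returned: the spatula lies flat and released in the wide compartment, blade at the far end, and the tongs hold the oblong waffle level about 11 cm above the rack, with the other items apparently undisturbed.

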